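# Dock the specimen carrier and close its clip

## Robot

A 7-joint arm with a two-finger parallel gripper is mounted at the origin on the work surface. World frame = base frame: x ahead of the robot, y to its left, z up, the work surface at z = 0. Lengths are in m, angles in rad, forces in N, time in s.
With the tool pointing down it reaches from about 0.35 to 0.9 m from the base axis. Payload 8.1 kg.
Tool frame: the origin (TCP) lies at the very end of the fingers, on their centre line; the grasp point (between the pads) lies 19 mm behind it; z points along the fingers, y is the line along which they close (so a half turn about z gives the same grasp; the last joint's range is limited). The gripper opens to 92 mm and grips with 3 to 60 N. Pads are 19 mm wide; open, the fingers measure 130 mm over their backs; the gripper's body (75 mm by 190 mm) begins 47 mm behind the grasp point.
Start: joints at [1.077, 0.434, 0.025, 1.573, -0.012, 1.134, -0.075], TCP at [0.238, -0.578, 0.227] pointing down, gripper open.
Joint ranges: [-2.62, 2.62], [-0.44, 2.09], [-1.27, 1.32], [0.08, 2.57], [-1.32, 4.46], [0.12, 2], [-2.74, 2.74]. Speed limits (rad/s): [2.22, 2.22, 3.01, 3.01, 3.14, 3.14, 3.14].

## Interface

Orientations are given as a unit quaternion [w, x, y, z].
In Python, from plant import * gives the robot as it stands.
- The arm moves only by the tool move_arm, never from a script. Its argument "series" is a list of rows, each a list of 6 numbers: the shift along the tool's x, y, z in cm, then the turn, a rotation vector about the tool's x, y, z in degrees. In form: [[tx, ty, tz, ax, ay, az], ...]. A call has 1 to 12 rows; each row shifts and turns the commanded pose from where the row before left it, along the tool's axes as they then stand; what a row does not reach is not made up. A row lasts 1/10 s, in which the tool goes at most 50 mm and 8.59 degrees, less where a joint would pass 70% of its speed; a pose out of reach is approached as far as the arm can. A call with a gripper value outside its range is refused whole. "claw" is the opening, from -1 (shut) to 1 (fully open), set as the call begins (left out, the last holds). The fingers move at their own pace and stop on an object; "grip_force" is the grip in N (left out, the last holds). Time passes only in rows, so rows that do not move let the fingers close. It gives the time, the measured TCP pose, the force, the opening and the grip force at its end, in the units of the state.
- get_state(): the state, without advancing time (a new reading comes with each control period).
- get_image(name): name is "side" or "top" or "wrist"; returns the picture (480x640x3 uint8, red, green, blue); there is no depth.
- camera_info(name): a dict with "intrinsics" (3x3 intrinsics, pixels), "eye" and "attitude" of the camera in the world. Camera axes: x right, y up, looking along -z (the intrinsics and any distortion apply to the point x, -y, -z); pixel columns grow to the right and rows downward; lengths in m; the calibration is good to about 2 mm. A picture is of the moment at which its call begins: read the wrist's pose just before it. camera_info takes no time and is no camera call; for the wrist camera it gives the pose at the moment of the call.
- job_done(): hands the job in; it is judged then, once.
Trained networks look in the newest picture that a camera, given by its name, has taken for a name from the list of things; names that differ only in an ending like _2 or _b are one class to them, and where a whole thing is asked for, a point or a joint stands for the part that bears it (a point fixed in the world has none). Each returns a list of dicts, best first, with "p" (0 to 1); they miss things now and then, are a little off and sometimes report something else, mostly with a low value. They report only what shows in the picture. A call takes as long as a camera call. They do not tell look-alikes from the thing itself.
- spot_in(target, camera): "extent" ([left, top, width, height] in pixels, round what is visible of it).
- tip_of(target, camera): "position" ([column, row] in pixels: a listed point, or the origin of a listed thing).
The state is a dict: "t": time; "joint_pos": joint angles; "qvel": joint speeds; "joint_efforts": joint torques, N m; "position": TCP position; "ee_rot": TCP orientation; "force": force on the tool from outside, world axes, zero at the start; "wrist_torque": the same for the moment, N m; "opening": opening from 0.0 (shut) to 1.0 (fully open); "finger_force": force on a finger pad.
Only numpy, scipy, OpenCV 4.12 (cv2) and the standard library are available. Lean on these libraries where they do the work, as an engineer would, in place of code of your own. Each camera call takes 0.05 s, during which the arm holds its last target. There are 200 camera calls.

## Task

Push the blue specimen carrier flat along the table, never lifting it, until it sits flush against both the long rail and the short end stop of the aluminium docking corner. Then gently push the clip by its red pin until the clip lies across the carrier, about square to the end stop. Leave the carrier docked, do not grip or force the clip, and do not disturb the bottle, jar, canisters, objective, dish or screwdriver standing about.

Things in the scene. Friction and masses are not known exactly. Their poses are not given: they have to be found in the camera images.
- carrier: Blue flat specimen carrier with a round window in its top, 90 mm (its x) by 130 mm (its y) by 22 mm high, about 0.45 kg, loose. Origin: centre of its underside, z up. Starts 40 to 110 mm from both stops, within 0.3 rad of the dock's yaw. Docked, its +x long side is on the rail and its +y short side on the end stop: origin at (-45, -65) mm in the dock's frame, same yaw.
- dock: Aluminium L bolted down, bars 16 mm high. Origin: its inner corner on the table, z up. The rail's stop face is x = 0, from the origin 220 mm to -y (bar 22 mm thick, to +x). The end stop's face is y = 0, 84 mm to -x (bar 24 mm thick, to +y). The carrier goes in x < 0, y < 0. Clip pivot at (-66, 12) mm; the clip swings level 25 to 31 mm above the table, clear over the carrier.
- clip (a joint): Angle (rad) of the steel clip, a flat bar 12 mm wide, about its upright pivot on the end stop; light friction (under 1.5 N at the pin), no spring, stays where left. 0: points along the dock's -x, out along the end stop; grows anticlockwise from above; 1.57: points to the dock's -y, square across the carrier. Starts between -0.4 and 0.2; limits -0.5 and 1.75.
- clip_pin (a point): Top centre of the upright red pin near the clip's free end: 12 mm diameter, standing from 31 to 65 mm above the table, its axis 52 mm from the pivot. Push it sideways.
- amber_bottle: Amber bottle with white cap, 38 mm diameter, 75 mm high, beyond the rail; origin at its underside. Leave alone.
- canister_a: Black canister with grey lid, 35 mm diameter, 52 mm high, left of the end stop; origin at its underside. Leave alone.
- canister_b: Another such canister, farther left. Leave alone.
- objective: Brass microscope objective standing on the table, 33 mm diameter, 44 mm high, behind the corner; origin at its underside. Leave alone.
- jar: Clear jar with blue cap, 42 mm diameter, 55 mm high, on the left; origin at its underside. Leave alone.
- dish: White shallow dish, 60 mm diameter, 14 mm high, on the right; origin at its underside. Leave alone.
- screwdriver: Screwdriver lying on the table on the right, its length along its own x. Leave alone.
Not all that is in view belongs to the job. What is meant by the carrier is not brown or pink, and is the larger of those in its own colour.

How it is judged:
On the way, in this order (a step that is already met when the one before it is completed fails the run):
1. the carrier is flush in the corner, the clip still open (x of carrier in the frame of dock between -0.0485 and -0.042 m and y of carrier in the frame of dock between -0.0685 and -0.062 m and angle between the x axis of carrier and the x axis of dock, either way round below 0.035 rad and height (world z) of carrier below 0.003 m and value of joint clip below 0.7 rad), for 0.2 s.
2. the clip lies across the docked carrier (x of carrier in the frame of dock between -0.0485 and -0.042 m and y of carrier in the frame of dock between -0.0685 and -0.062 m and angle between the x axis of carrier and the x axis of dock, either way round below 0.035 rad and height (world z) of carrier below 0.003 m and value of joint clip above 1.2 rad), for 0.2 s.
At the end, for the whole second after the job is handed in: The carrier lies flat within 3.5 mm of contact with the rail and the end stop and within 0.035 rad (2 degrees) of square, the clip stands at more than 1.2 rad (across the carrier), and both are at rest (all of step 2 and linear speed of carrier below 0.01 m/s and velocity of joint clip between -0.05 and 0.05 rad/s); the robot touches nothing.
It fails at once if the carrier is lifted more than 8 mm or tipped more than 0.15 rad (height (world z) of carrier above 0.008 m or angle between carrier's own z axis and vertical above 0.15 rad).
It fails at once if the clip is swung past 0.9 rad before the carrier is docked (value of joint clip above 0.9 rad and horizontal distance between carrier and dock above 0.095 m).
It fails at once if the clip is gripped or forced, or the dock rammed: fingers press on them with more than 20 N (contact force between the fingers and dock above 20 N).
It fails at once if a bystander is moved more than 15 mm (distance of any of amber_bottle, canister_a, canister_b, objective, jar, dish, screwdriver from where it was at the start of the episode above 0.015 m).
It fails at once if an upright bystander is knocked over (angle between any of amber_bottle, canister_a, canister_b, objective, jar, dish's own z axis and vertical above 0.4 rad).
It also fails if it takes over 64 s, if anything falls off the work surface, if the arm or the gripper's body presses on something with over 40 N, if the wrist force passes 120 N, or if a joint passes its speed limit or range.

## Working session

There is one attempt and no reset: what is moved stays moved. The work goes in short steps, Python scripts to look and compute and a tool call to move; the robot and the scene stay as the last step left them, time stands still between calls to the robot, and variables do not carry over. Pictures are saved under pics/ and viewed, at most 10 in all, crops included, and the job is handed in when it is done.

Besides the shell and the picture viewer there is one more tool, called as a command line: name --pt "numbers of a row" for each row, then --argument value for the rest. move_arm: Moves the arm, as the interface text tells. Its arguments: {"type":"object","properties":{"series":{"type":"array"},"claw":{"type":"number"},"grip_force":{"type":"number"}},"required":["series"]}

```bash
mkdir -p pics; ls
python3 - <<'E'
from plant import *
import cv2,numpy as np
s=get_state();print({k:np.round(v,3).tolist() for k,v in s.items()})
for n in("top","side"):
    im=get_image(n);cv2.imwrite(f"pics/{n}0.png",im[:,:,::-1])
    c=camera_info(n);print(n,c)
    for t in("carrier","dock","clip","clip_pin"):
        print(t,[(np.round(d["position"],1).tolist(),round(d["p"],2)) for d in tip_of(t,n)[:4]],[(np.round(d["extent"]).tolist(),round(d["p"],2)) for d in spot_in(t,n)[:4]])
E
```

```text
pics
{'t': 0.0, 'joint_pos': [1.077, 0.435, 0.025, 1.574, -0.012, 1.134, -0.075], 'qvel': [0.0, 0.002, 0.001, -0.001, 0.002, -0.001, -0.0], 'joint_efforts': [-0.0, -66.784, 0.985, -31.445, -0.061, 0.043, 0.0], 'position': [0.238, -0.577, 0.226], 'ee_rot': [-0.001, 0.981, 0.194, -0.0], 'force': [0.672, 0.351, -0.152], 'wrist_torque': [0.005, 0.002, 0.017], 'finger_force': 0.0, 'opening': 1.002}
top {'intrinsics': array([[456.02689227,   0.        , 314.42939919],
       [  0.        , 456.02689227, 230.72786439],
       [  0.        ,   0.        ,   1.        ]]), 'eye': array([0.47711458, 0.02197803, 1.20224382]), 'attitude': array([-0.70244628, -0.04149828,  0.0509296 ,  0.70869831])}
carrier [([328.4, 233.9], 0.92), ([287.1, 292.8], 0.9), ([361.7, 305.5], 0.88), ([410.2, 216.1], 0.67)] [([298.0, 208.0, 54.0, 49.0], 0.87), ([340.0, 279.0, 42.0, 45.0], 0.87), ([267.0, 275.0, 36.0, 42.0], 0.83), ([384.0, 188.0, 49.0, 58.0], 0.7)]
dock [([253.1, 213.2], 0.75)] [([242.0, 185.0, 90.0, 72.0], 0.74)]Traceback (most recent call last):
  File "<stdin>", line 8, in <module>
ValueError: it knows: amber_bottle, canister, carrier, clip_pin, dish, dock, jar, objective, screwdriver
```

Run:
```python
from plant import *
import cv2,numpy as np
im=get_image("side");cv2.imwrite("pics/side0.png",im[:,:,::-1])
print(camera_info("side"))
a=cv2.imread("pics/top0.png");cv2.imwrite("pics/top0c.png",cv2.resize(a[150:350,190:456],None,fx=3,fy=3,interpolation=cv2.INTER_CUBIC))
for n in("top","side"):
    get_image(n)
    for t in("clip_pin","carrier","dock"):
        print(n,t,[(np.round(d["position"],1).tolist(),round(d["p"],2)) for d in tip_of(t,n)[:4]])
```

```text
{'intrinsics': array([[561.31140201,   0.        , 318.86413587],
       [  0.        , 561.31140201, 239.50922937],
       [  0.        ,   0.        ,   1.        ]]), 'eye': array([0.57543767, 1.13048189, 0.69472766]), 'attitude': array([-0.01249924, -0.01902466,  0.51191199,  0.85873625])}
top clip_pin [([256.7, 254.6], 0.46)]
top carrier [([410.3, 218.5], 0.96), ([330.6, 233.2], 0.93), ([359.2, 305.8], 0.74), ([287.7, 290.7], 0.6)]
top dock [([251.5, 216.0], 0.97), ([326.0, 231.5], 0.41), ([223.4, 194.3], 0.31)]
side clip_pin [([351.9, 279.3], 0.79)]
side carrier [([392.9, 287.8], 0.76), ([321.8, 262.6], 0.75), ([401.6, 249.1], 0.67), ([303.6, 379.9], 0.63)]
side dock [([296.2, 315.4], 0.75), ([319.0, 342.5], 0.69), ([396.3, 371.5], 0.17)]
```

View pics/top0c.png

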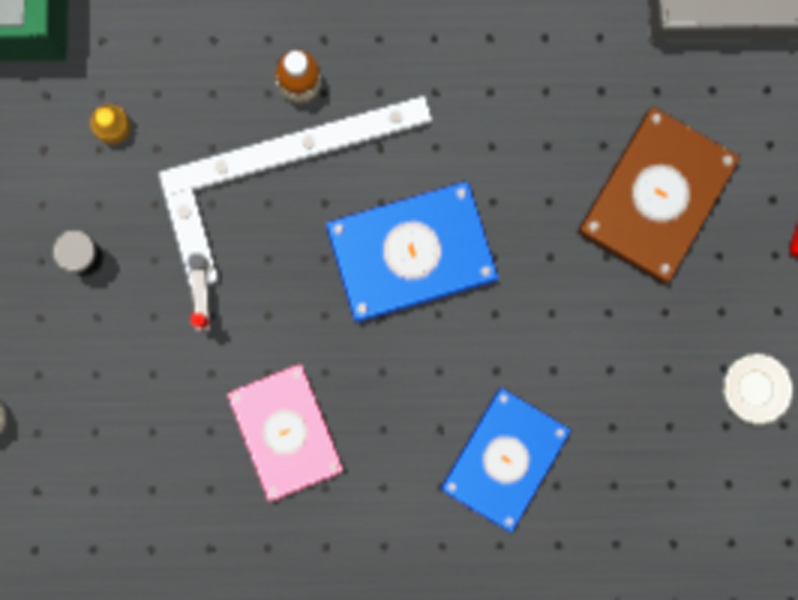

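View pics/side0.png

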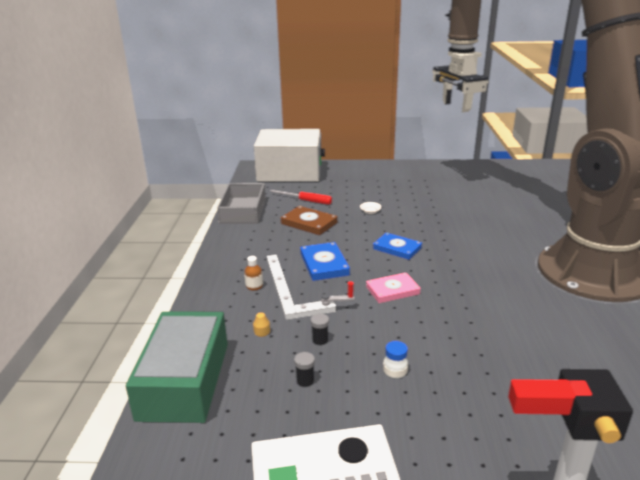

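The top crop shows the dock's corner at about (190,190), with the rail running up and right to (430,105). The end stop runs down to (213,278), and the red pin is at (199,320). The large blue carrier is centred at (412,250); the small blue and pink ones are decoys. The side view agrees. Next I fit the poses.

```bash
cat > h.py <<'E'
from plant import *
import cv2,numpy as np
from scipy.optimize import least_squares
from scipy.spatial.transform import Rotation as R
def cam(n):
    c=camera_info(n);q=np.array(c["attitude"]);return c["intrinsics"],np.array(c["eye"]),R.from_quat(q[[1,2,3,0]]).as_matrix()
def proj(P,c):
    K,e,A=c;p=(np.atleast_2d(P)-e)@A;p=p*[1,-1,-1];u=p@K.T;return u[:,:2]/u[:,2:]
def ray(uv,z,c):
    K,e,A=c;d=np.linalg.inv(K)@[uv[0],uv[1],1];d=A@(d*[1,-1,-1]);return e+d*(z-e[2])/d[2]
def pose(xy,x,y,yaw,z):
    c,s=np.cos(yaw),np.sin(yaw);xy=np.asarray(xy,float);return np.c_[x+c*xy[:,0]-s*xy[:,1],y+s*xy[:,0]+c*xy[:,1],np.full(len(xy),z)]
def fitmask(mask,poly,z0,z1,x0,c):
    # match soft silhouette: contour of the mask vs hull/outline of the prism
    S=8
    def render(v):
        m=np.zeros((480*2,640*2),np.uint8)
        a=proj(pose(poly,*v,z1),c);b=proj(pose(poly,*v,z0),c)
        f=lambda p:np.round((p*2+.5)*256).astype(np.int32)
        cv2.fillPoly(m,[f(a)],255,cv2.LINE_AA,8)
        for i in range(len(poly)):
            j=(i+1)%len(poly);cv2.fillConvexPoly(m,cv2.convexHull(f(np.array([a[i],a[j],b[j],b[i]]))),255,cv2.LINE_AA,8)
        return cv2.GaussianBlur(cv2.resize(m,(640,480),interpolation=cv2.INTER_AREA).astype(float)/255,(0,0),1.2)
    t=cv2.GaussianBlur(mask.astype(float),(0,0),1.2)
    from scipy.optimize import minimize
    f=lambda v:((render(v)-t)**2).sum()
    r=minimize(f,x0,method="Nelder-Mead",options=dict(initial_simplex=np.array(x0)+np.array([[0,0,0],[.008,0,0],[0,.008,0],[0,0,.06]]),xatol=1e-5,fatol=1e-4,maxiter=300))
    return r.x,r.fun
CAR=[(-.045,-.065),(.045,-.065),(.045,.065),(-.045,.065)]
DOCK=[(0,0),(0,-.22),(.022,-.22),(.022,.024),(-.084,.024),(-.084,0)]
def carrier(n="top"):
    c=cam(n);im=get_image(n);h=cv2.cvtColor(im,cv2.COLOR_RGB2HSV)
    m=((h[...,0]>98)&(h[...,0]<122)&(h[...,1]>120)&(h[...,2]>60)).astype(np.uint8)
    N,l,s,ce=cv2.connectedComponentsWithStats(m);i=1+np.argmax(s[1:,4]*(1 if n!="x" else 1))
    cn=cv2.findContours((l==i).astype(np.uint8),0,1)[0];mm=cv2.drawContours(np.zeros_like(m),cn,-1,1,-1)
    p=ray(ce[i],.022,c)
    return im,mm,p,c
E
python3 - <<'E'
from h import *
im,mm,p,c=carrier("top");print("area",mm.sum(),p)
d=ray((253,213),.016,c);e=ray((190+430/3,150+105/3),.016,c);yaw0=np.arctan2(*(d-e)[[1,0]])-np.pi/2
print(fitmask(mm,CAR,0,.022,[p[0],p[1],yaw0],c))
h=cv2.cvtColor(im,cv2.COLOR_RGB2HSV);m=((h[...,2]>165)&(h[...,1]<40)).astype(np.uint8)
N,l,s,ce=cv2.connectedComponentsWithStats(m);i=l[213,247] or l[178,310];print(l[213,247],l[178,310],s[i])
dk=fitmask((l==i),DOCK,.0,.016,[d[0],d[1],yaw0],c);print(dk)
v=dk[0];cy,sy=np.cos(v[2]),np.sin(v[2])
def todock(P):return np.array([[cy,sy],[-sy,cy]])@(P[:2]-v[:2])
r=((h[...,1]>150)&((h[...,0]<6)|(h[...,0]>174))&(h[...,2]>120));r[:240]=0;r[:,300:]=0
pts=np.argwhere(r);print(len(pts));q=pts.mean(0)[::-1];P=ray(q,.062,c);D=todock(P);print("pin",P,D,np.arctan2(-(D[1]-.012),-(D[0]+.066)),np.hypot(D[1]-.012,D[0]+.066))
for n in("amber_bottle","canister","objective","jar"):
    for t in tip_of(n,"top")[:2]:print(n,t["p"],todock(ray(t["position"],0,c)).round(3))
E
```

```text
area 1773 [ 0.62479474 -0.02686601  0.022     ]
(array([ 0.62610321, -0.02692659,  0.28214467]), np.float64(2.3803512093031043))
293 0 [ 243  182   91   73 1111]
(array([0.68370378, 0.16615034, 0.27676337]), np.float64(65.19490710598602))
646
pin [0.31770606 0.70034633 0.062     ] [-0.20610398  0.61387363] -1.3420894848768328 0.6179652047736323
amber_bottle 0.74 [ 0.069 -0.115]
amber_bottle 0.28 [-0.299 -0.427]
canister 0.6 [-0.039  0.101]
canister 0.59 [-0.303 -0.43 ]
objective 0.43 [0.078 0.061]
jar 0.5 [-0.144  0.228]
```

```bash
cat >> h.py <<'E'
V=np.array([0.68370378,0.16615034,0.27676337])
def todock(P,v=V):
    cy,sy=np.cos(v[2]),np.sin(v[2]);return np.array([[cy,sy],[-sy,cy]])@(np.asarray(P)[:2]-v[:2])
E
python3 - <<'E'
from h import *
c=cam("top");im=get_image("top");h=cv2.cvtColor(im,cv2.COLOR_RGB2HSV)
m=((h[...,2]>165)&(h[...,1]<40)).astype(np.uint8)
# drop the clip: everything not rail for first fit
N,l,s,ce=cv2.connectedComponentsWithStats(m);mm=(l==l[213,247])
w=mm.copy();w[233:]=0
RAIL=[(0,0),(0,-.22),(.022,-.22),(.022,.024),(-.055,.024),(-.055,0)]
for z0 in(0,.012):
  for poly,M in((DOCK,mm),):
    # score only above row 233 by masking rows
    import h as H
    def rf(v):
        return 0
    from scipy.optimize import minimize
    def render(v):
        m2=np.zeros((960,1280),np.uint8);f=lambda p:np.round((p*2+.5)*256).astype(np.int32)
        a=proj(pose(poly,*v,.016),c);b=proj(pose(poly,*v,z0),c);cv2.fillPoly(m2,[f(a)],255,cv2.LINE_AA,8)
        for i in range(6):
            j=(i+1)%6;cv2.fillConvexPoly(m2,cv2.convexHull(f(np.array([a[i],a[j],b[j],b[i]]))),255,cv2.LINE_AA,8)
        return cv2.GaussianBlur(cv2.resize(m2,(640,480),interpolation=cv2.INTER_AREA)/255.,(0,0),1.2)
    t=cv2.GaussianBlur(M.astype(float),(0,0),1.2)
    r=minimize(lambda v:((render(v)-t)[:230]**2).sum(),V,method="Nelder-Mead",options=dict(initial_simplex=V+np.array([[0,0,0],[.008,0,0],[0,.008,0],[0,0,.06]])));print(z0,r.x,r.fun)
v=r.x
hh=((h[...,1]>120)&((h[...,0]<8)|(h[...,0]>172))&(h[...,2]>90));pts=np.argwhere(hh[245:270,245:270])+245
q=pts.mean(0)[::-1];print(len(pts),q)
for z in(.05,.065):
    D=todock(ray(q,z,c),v);print("pin",ray(q,z,c),D,np.arctan2(-(D[1]-.012),-(D[0]+.066)),np.hypot(D[1]-.012,D[0]+.066))
a=cv2.resize(im[160:280,220:370],None,fx=5,fy=5,interpolation=cv2.INTER_CUBIC)[:,:,::-1].copy()
for vv,col in((v,(0,0,255)),):
    p=((proj(pose(DOCK,*vv,.016),c)-[220,160]+.5)*5).astype(np.int32);cv2.polylines(a,[p],True,col,1)
p=((proj(pose(CAR,.6261,-.0269,.2821,.022),c)-[220,160]+.5)*5).astype(np.int32);cv2.polylines(a,[p],True,(0,255,255),1)
cv2.imwrite("pics/ov.png",a)
E
```

```text
0 [0.68370784 0.16615164 0.2767517 ] 20.795767893805703
0.012 [0.68299955 0.16569425 0.27837531] 4.146446889019053
24 [255.70833333 256.29166667]
pin [0.56470511 0.15479939 0.05      ] [-0.11673432  0.02203114] -0.19520138448222038 0.051716490668230856
pin [0.56356485 0.15307031 0.065     ] [-0.11830583  0.02068196] -0.16448501796562595 0.05302146838706133
```

View pics/ov.png

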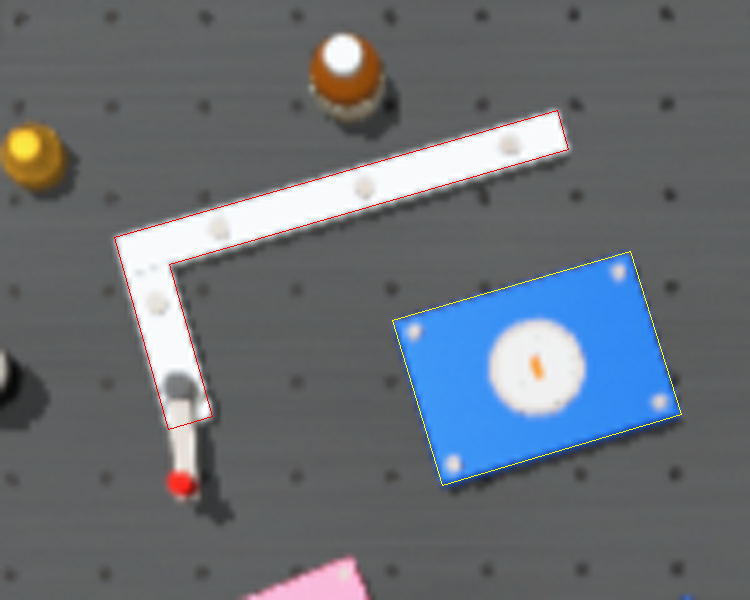

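The overlay fits well: the dock outline (corner at (170,263)), the carrier outline and the pin at (182,484) all line up. Next is the approach to the carrier's -x side.

```bash
cat >> h.py <<'E'
V=np.array([.6830,.1657,.2784])
def todock(P,v=V):
    cy,sy=np.cos(v[2]),np.sin(v[2]);return np.array([[cy,sy],[-sy,cy]])@(np.asarray(P)[:2]-v[:2])
def st():
    s=get_state();q=np.array(s["ee_rot"]);A=R.from_quat(q[[1,2,3,0]]).as_matrix();p=np.array(s["position"])
    print("t",s["t"],"dock xy mm",(todock(p)*1e3).round(1),"z",p[2].round(4),"toolx ang rel",np.degrees(np.arctan2(A[1,0],A[0,0])-V[2]).round(2),"tilt",A[:,2].round(3),"F",np.round(s["force"],1));return p,A
def go(x,y,z,ang):
    p,A=st();w=pose([(x,y)],*V,z)[0]
    t=V[2]+np.radians(ang);B=np.array([[np.cos(t),np.sin(t),0],[np.sin(t),-np.cos(t),0],[0,0,-1]])
    print("shift cm",(A.T@(w-p)*100).round(2),"then turn deg",np.degrees(R.from_matrix(A.T@B).as_rotvec()).round(2), "shift in new axes",(B.T@(w-p)*100).round(2))
def car(n="top"):
    im,mm,p,c=carrier(n);r,f=fitmask(mm,CAR,0,.022,[p[0],p[1],V[2]],c);d=todock(r)*1e3
    print("carrier dock mm",d.round(1),"yaw rel",(r[2]-V[2]).round(4),"res",round(f,2),"area",mm.sum());return d
E
python3 - <<'E'
from h import *
car();go(-.185,-.17,.12,0)
E
```

```text
carrier dock mm [-107.7 -169.7] yaw rel 0.0053 res 2.25 area 1774
t 1.05 dock xy mm [-632.2 -592.7] z 0.2267 toolx ang rel 6.43 tilt [-0. -0. -1.] F [-0.5  0.3  0.8]
shift cm [ 49.17 -36.99  10.67] then turn deg [0.   0.   6.43] shift in new axes [ 44.72 -42.27  10.67]
```

move_arm --pt "0 0 0 0 0 6.4" --pt "2 -2 0.5 0 0 0" --pt "3 -3 0.5 0 0 0" --pt "3 -3 0.5 0 0 0" --pt "3 -3 0.5 0 0 0" --pt "3 -3 0.5 0 0 0" --pt "3 -3 0.5 0 0 0" --pt "3 -3 0.5 0 0 0" --pt "3 -3 0.5 0 0 0" --pt "3 -3 0.5 0 0 0" --pt "3 -3 0.5 0 0 0" --pt "3 -3 0.5 0 0 0" --claw 0

```text
t: 2.25
position: [0.4583, -0.1807, 0.1718]
ee_rot: [0.0, 0.99, 0.139, 0.0]
force: [0.3, -0.7, 0.1]
opening: 0.499
finger_force: 0.0
```

move_arm --pt "3 -3 1 0 0 0" --pt "3 -3 1 0 0 0" --pt "3 -3 1 0 0 0" --pt "2 -1 1 0 0 0" --pt "1.5 0 1 0 0 0" --pt "0 0 0 0 0 0" --pt "0 0 0 0 0 0"

```text
t: 2.95
position: [0.5498, -0.0518, 0.1216]
ee_rot: [0.0, 0.99, 0.139, -0.0]
force: [-0.2, -0.5, 0.5]
opening: 0.498
finger_force: 0.0
```

Run:
```python
from h import *
go(-.185,-.17,.01,0)
print(get_state()["opening"])
```

```text
t 2.95 dock xy mm [-187.9 -172.5] z 0.1216 toolx ang rel 0.03 tilt [-0.001 -0.    -1.   ] F [-0.2 -0.5  0.5]
shift cm [ 0.3  -0.25 11.16] then turn deg [-0.    0.05  0.03] shift in new axes [ 0.29 -0.25 11.16]
0.49811031307032244
```

move_arm --pt "0 -0.2 3 0 0 0" --pt "0 0 3 0 0 0" --pt "0 0 3 0 0 0" --pt "0 0 1.5 0 0 0" --pt "0 0 0.6 0 0 0" --pt "0 0 0 0 0 0" --pt "1 0 0 0 0 0" --pt "1 0 0 0 0 0" --pt "0.5 0 0 0 0 0" --pt "0.5 0 0 0 0 0" --pt "0.5 0 0 0 0 0" --pt "0 0 0 0 0 0"

```text
t: 4.15
position: [0.5842, -0.0397, 0.0108]
ee_rot: [-0.0, 0.99, 0.139, 0.001]
force: [-0.2, -0.4, 0.1]
opening: 0.499
finger_force: 0.0
```

Run:
```python
from h import *
st();car()
```

```text
t 4.15 dock xy mm [-151.4 -170.3] z 0.0108 toolx ang rel 0.05 tilt [ 0.001  0.    -1.   ] F [-0.2 -0.4  0.1]
carrier dock mm [ -71.6 -154.3] yaw rel 0.3027 res 1324.63 area 301
```

move_arm --pt "0.6 0 0 0 0 0" --pt "0.6 0 0 0 0 0" --pt "0.6 0 0 0 0 0" --pt "0.6 0 0 0 0 0" --pt "0.6 0 0 0 0 0" --pt "0.6 0 0 0 0 0" --pt "0.5 0 0 0 0 0" --pt "0.3 0 0 0 0 0" --pt "0 0 0 0 0 0"

```text
t: 5.1
position: [0.6263, -0.0277, 0.0108]
ee_rot: [-0.0, 0.99, 0.139, 0.0]
force: [-0.6, -0.0, 0.1]
opening: 0.501
finger_force: 0.0
```

Run:
```python
from h import *
st();cv2.imwrite("pics/side1.png",cv2.resize(get_image("side")[210:330,230:430],None,fx=4,fy=4,interpolation=cv2.INTER_CUBIC)[:,:,::-1])
```

```text
t 5.1 dock xy mm [-107.6 -170.3] z 0.0108 toolx ang rel 0.04 tilt [ 0.001  0.    -1.   ] F [-0.6 -0.   0.1]
```

View pics/side1.png

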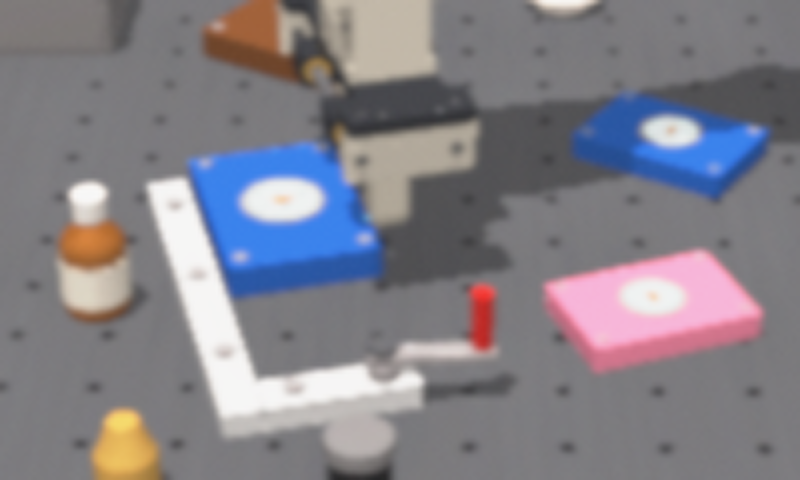

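The crop shows the carrier (centre about (283,200)) nearly parallel to the rail and a few mm short of it. The finger is at its long side, and the clip is untouched. I'll push the last millimetres.

move_arm --pt "0.3 0 0 0 0 0" --pt "0.2 0 0 0 0 0" --pt "0.2 0 0 0 0 0" --pt "0.1 0 0 0 0 0" --pt "0 0 0 0 0 0"

```text
t: 5.65
position: [0.6316, -0.0263, 0.0104]
ee_rot: [0.0, 0.99, 0.139, -0.002]
force: [-8.1, -1.3, 4.7]
opening: 0.502
finger_force: 3.8
```

move_arm --pt "0.1 0 0 0 0 0" --pt "0 0 0 0 0 0"

```text
t: 5.85
position: [0.6315, -0.0263, 0.0103]
ee_rot: [0.0, 0.99, 0.139, -0.003]
force: [-10.2, -2.4, 6.7]
opening: 0.498
finger_force: 5.3
```

move_arm --pt "0.1 0 0 0 0 0" --pt "0 0 0 0 0 0"

```text
t: 6.05
position: [0.6316, -0.0263, 0.0102]
ee_rot: [0.0, 0.99, 0.139, -0.004]
force: [-13.5, -2.8, 10.5]
opening: 0.498
finger_force: 6.8
```

move_arm --pt "-1 0 0 0 0 0" --pt "-2 0 0 0 0 0" --pt "0 0 -3 0 0 0" --pt "0 0 -4 0 0 0" --pt "0 0 -4 0 0 -8" --pt "0 0 0 0 0 -8" --pt "0 0 0 0 0 -8" --pt "0 0 0 0 0 -8" --pt "0 0 0 0 0 -8" --pt "0 0 0 0 0 -8" --pt "0 0 0 0 0 -8" --pt "0 0 0 0 0 -8"

```text
t: 7.25
position: [0.607, -0.0332, 0.121]
ee_rot: [0.0, 0.764, 0.645, 0.001]
force: [-0.9, 0.4, -0.6]
opening: 0.497
finger_force: 0.0
```

move_arm --pt "-2 0 0 0 0 -8" --pt "-3 0 0 0 0 -8" --pt "-3 0 0 0 0 -8" --pt "-2 0 0 0 0 -2" --pt "0 0 0 0 0 0"

```text
t: 7.75
position: [0.6104, -0.1369, 0.1205]
ee_rot: [0.001, 0.604, 0.797, -0.0]
force: [0.3, -0.6, -0.3]
opening: 0.498
finger_force: 0.0
```

Run:
```python
from h import *
go(-.045,-.28,.01,90);car();print(get_state()["joint_pos"])
```

```text
t 7.75 dock xy mm [-153. -271.] z 0.1205 toolx ang rel 89.78 tilt [ 0.001 -0.002 -1.   ] F [ 0.3 -0.6 -0.3]
shift cm [-0.84 10.79 11.06] then turn deg [ 0.05  0.11 -0.22] shift in new axes [-0.9  10.8  11.05]
carrier dock mm [ -45.8 -169.4] yaw rel 0.0081 res 10.79 area 1713
[ 0.5002687   0.60142551 -0.55789558  1.65995655  0.36772135  0.98548106
  0.0911479 ]
```

move_arm --pt "-0.3 3 0 0 0 0" --pt "-0.5 4 0 0 0 -0.2" --pt "0 3.1 0 0 0 0" --pt "0 0 0 0 0 0" --pt "0 0 4 0 0 0" --pt "0 0 4 0 0 0" --pt "0 0 2 0 0 0" --pt "0 0 0.7 0 0 0" --pt "0 0 0 0 0 0"

```text
t: 8.7
position: [0.7084, -0.1112, 0.0133]
ee_rot: [-0.001, 0.6, 0.8, -0.0]
force: [0.9, 1.0, -0.6]
opening: 0.498
finger_force: 0.0
```

Run:
```python
from h import *
go(-.052,-.15,.013,90)
```

```text
t 8.7 dock xy mm [ -51.6 -273.2] z 0.0133 toolx ang rel 90.27 tilt [-0.001  0.001 -1.   ] F [ 0.9  1.  -0.6]
shift cm [12.32  0.02  0.04] then turn deg [-0.05 -0.05  0.27] shift in new axes [12.32 -0.04  0.03]
```

move_arm --pt "1 0 0 0 0 0.2" --pt "1 0 0 0 0 0" --pt "0.5 0 0 0 0 0" --pt "0.6 0 0 0 0 0" --pt "0.6 0 0 0 0 0" --pt "0.6 0 0 0 0 0" --pt "0.6 0 0 0 0 0" --pt "0.6 0 0 0 0 0" --pt "0.6 0 0 0 0 0" --pt "0.6 0 0 0 0 0" --pt "0.6 0 0 0 0 0" --pt "0.6 0 0 0 0 0"

```text
t: 9.9
position: [0.687, -0.0357, 0.0137]
ee_rot: [-0.0, 0.602, 0.799, -0.0]
force: [0.7, -1.9, 2.0]
opening: 0.497
finger_force: 1.5
```

move_arm --pt "0.6 0 0 0 0 0" --pt "0.6 0 0 0 0 0" --pt "0.6 0 0 0 0 0" --pt "0.4 0 0 0 0 0" --pt "0.4 0 0 0 0 0" --pt "0.4 0 0 0 0 0" --pt "0.4 0 0 0 0 0" --pt "0 0 0 0 0 0"

```text
t: 10.7
position: [0.6775, -0.0022, 0.0136]
ee_rot: [-0.0, 0.602, 0.799, 0.0]
force: [-0.5, 0.5, 0.0]
opening: 0.497
finger_force: 0.0
```

Run:
```python
from h import *
go(-.052,-.142,.013,90)
cv2.imwrite("pics/side2.png",cv2.resize(get_image("side")[210:330,230:430],None,fx=4,fy=4,interpolation=cv2.INTER_CUBIC)[:,:,::-1])
```

```text
t 10.7 dock xy mm [ -51.4 -160. ] z 0.0136 toolx ang rel 90.09 tilt [-0.     0.001 -1.   ] F [-0.5  0.5  0. ]
shift cm [ 1.8  -0.06  0.07] then turn deg [-0.01 -0.06  0.09] shift in new axes [ 1.8  -0.06  0.06]
```

View pics/side2.png

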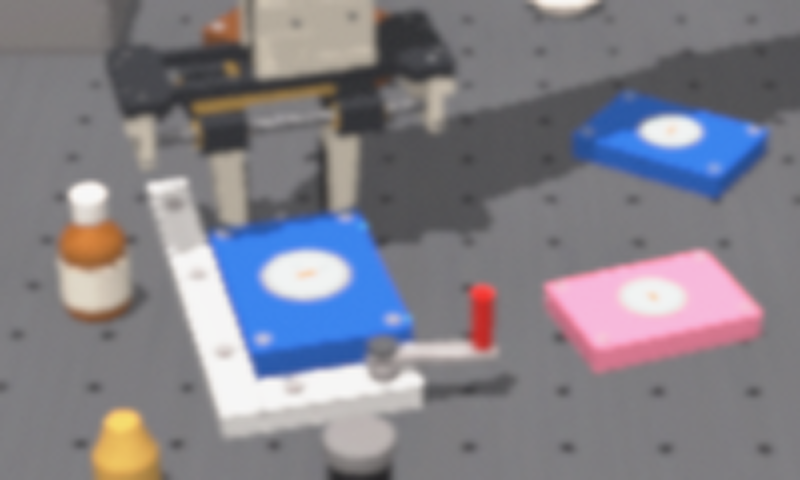

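The side crop shows the carrier (centre about (305,275)) along the rail and 15–20 mm short of the end stop. The gripper's left wing at (140,160) is near the bottle (90,250), so I'll check the clearance.

Run:
```python
from h import *
for n in("side","top"):
    get_image(n);c=cam(n)
    for t in tip_of("amber_bottle",n)[:1]:print(n,t["p"],(todock(ray(t["position"],0,c))*1e3).round(1))
    for t in spot_in("amber_bottle",n)[:1]:
        l,tp,w,h=t["extent"];print(t,"base?",(todock(ray((l+w/2,tp+h-4),0,c))*1e3).round(1))
c=cam("side")
# left wing bottom pixel in side: crop (147,168)->full
for z in(.03,.05,.07):print(z,(todock(ray((230+147/4,210+168/4),z,c))*1e3).round(1))
```

```text
side 0.65 [  67.6 -119.2]
{'extent': [241.8, 258.3, 19.4, 35.2], 'p': 0.57} base? [  73.9 -107.8]
{'extent': [243.3, 196.8, 55.1, 65.5], 'p': 0.58} base? [-127.9  -10.3]
0.03 [  20.5 -214.8]
0.05 [  24.8 -179.5]
0.07 [  29.  -144.3]
```

move_arm --pt "0 -0.5 0 0 0 0" --pt "0.3 0 0 0 0 0" --pt "0.3 0 0 0 0 0" --pt "0.3 0 0 0 0 0" --pt "0.3 0 0 0 0 0" --pt "0.2 0 0 0 0 0" --pt "0.2 0 0 0 0 0" --pt "0 0 0 0 0 0"

```text
t: 11.85
position: [0.6685, 0.011, 0.0137]
ee_rot: [-0.0, 0.602, 0.799, -0.0]
force: [-0.5, -0.4, 0.6]
opening: 0.502
finger_force: 0.2
```

move_arm --pt "0.15 0 0 0 0 0" --pt "0.15 0 0 0 0 0" --pt "0 0 0 0 0 0"

```text
t: 12.15
position: [0.6678, 0.0137, 0.0137]
ee_rot: [-0.0, 0.602, 0.799, 0.0]
force: [-0.3, -1.5, -0.4]
opening: 0.495
finger_force: 0.5
```

Run:
```python
from h import *
st()
```

```text
t 12.15 dock xy mm [ -56.4 -141.9] z 0.0137 toolx ang rel 90.05 tilt [ 0.  0. -1.] F [-0.3 -1.5 -0.4]
```

move_arm --pt "0.1 0 0 0 0 0" --pt "0.1 0 0 0 0 0" --pt "0 0 0 0 0 0"

```text
t: 12.45
position: [0.6673, 0.0152, 0.0137]
ee_rot: [0.0, 0.602, 0.799, -0.0]
force: [0.9, -2.3, -0.6]
opening: 0.499
finger_force: 1.1
```

move_arm --pt "0.1 0 0 0 0 0" --pt "0.1 0 0 0 0 0" --pt "0 0 0 0 0 0"

```text
t: 12.75
position: [0.6672, 0.0154, 0.0138]
ee_rot: [0.001, 0.602, 0.798, -0.001]
force: [1.4, -6.1, -0.8]
opening: 0.497
finger_force: 3.3
```

move_arm --pt "-1 0 0 0 0 0" --pt "-2 0 0 0 0 0" --pt "0 0 -3 0 0 0" --pt "0 0 -4 0 0 0" --pt "0 0 -4 0 0 0" --pt "-4 -2 0 0 0 8" --pt "-4 -3 0 0 0 8" --pt "-3 -3 0 0 0 8" --pt "-3 -3 0 0 0 8" --pt "0 0 0 0 0 0"

```text
t: 13.75
position: [0.5743, -0.1602, 0.1235]
ee_rot: [0.0, 0.802, 0.597, -0.002]
force: [1.0, -0.8, -0.5]
opening: 0.501
finger_force: 0.0
```

Run:
```python
from h import *
go(-.11,.06,.1,0);car()
cv2.imwrite("pics/top3.png",cv2.resize(get_image("top")[170:280,230:350],None,fx=5,fy=5,interpolation=cv2.INTER_CUBIC)[:,:,::-1])
```

```text
t 13.75 dock xy mm [-194.1 -283.4] z 0.1235 toolx ang rel 57.42 tilt [-0.003 -0.003 -1.   ] F [ 1.  -0.8 -0.5]
shift cm [ 33.47 -11.4    2.26] then turn deg [-3.000e-02  2.600e-01  5.742e+01] shift in new axes [  8.41 -34.34   2.35]
carrier dock mm [-46.2 -65.8] yaw rel 0.0047 res 14.02 area 1718
```

View pics/top3.png

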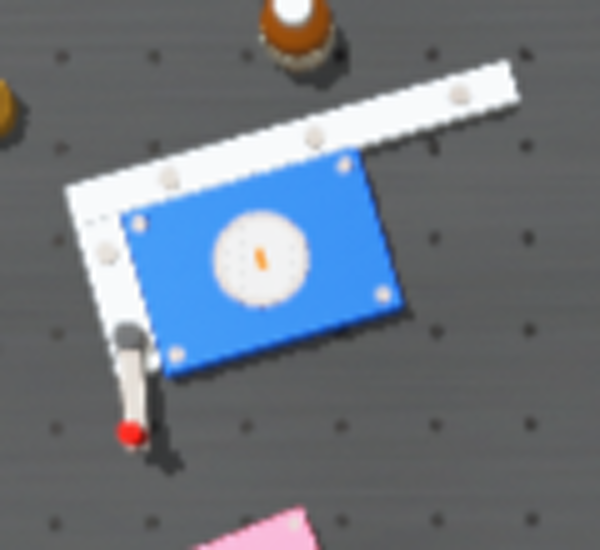

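The top crop shows the carrier flush on the rail and the end stop, with its corner at about (122,212). The clip is still open with its pin at (131,433). The fit gives (-46.2,-65.8) mm, so the carrier is docked. Next is the clip: a straight push on the pin with the fingers closed.

move_arm --pt "0 0 0 0 0 -8" --pt "0 0 0 0 0 -8" --pt "0 0 0 0 0 -8" --pt "0 0 0 0 0 -8" --pt "0 0 0 0 0 -8" --pt "0 0 0 0 0 -8" --pt "0 0 0 0 0 -8" --pt "0 0 0 0 0 -8" --pt "0 0 0 0 0 -4.6" --pt "0 0 0 0 0 0" --claw -1

```text
t: 14.85
position: [0.58, -0.1532, 0.1238]
ee_rot: [0.0, 0.319, 0.948, 0.001]
force: [0.4, 0.2, -0.2]
opening: 0.004
finger_force: 0.0
```

Run:
```python
from h import *
go(-.1446,.0451,.12,126);s=get_state();print(s["opening"],s["joint_pos"])
```

```text
t 14.85 dock xy mm [-186.7 -278.3] z 0.1238 toolx ang rel 126.86 tilt [ 0.001  0.002 -1.   ] F [ 0.4  0.2 -0.2]
shift cm [23.35 22.77  0.44] then turn deg [ 0.13 -0.01  0.86] shift in new axes [23.69 22.41  0.38]
0.004465632496984008 [ 0.65480939  0.60500324 -0.7224248   1.71215999  0.4606841   1.00076912
  0.68808262]
```

move_arm --pt "1.7 1.4 0 0 0 0.9" --pt "3 3 0 0 0 0" --pt "3 3 0 0 0 0" --pt "3 3 0 0 0 0" --pt "3 3 0 0 0 0" --pt "3 3 0 0 0 0" --pt "3 3 0 0 0 0" --pt "3 2 0 0 0 0" --pt "1 1 0 0 0 0" --pt "0 0 0 0 0 0" --pt "0 0 0 0 0 0"

```text
t: 15.95
position: [0.5318, 0.1673, 0.1236]
ee_rot: [0.0, 0.328, 0.945, -0.0]
force: [0.3, -0.2, -0.4]
opening: 0.008
finger_force: 0.0
```

Run:
```python
from h import *
go(-.1446,.0451,.042,126)
```

```text
t 15.95 dock xy mm [-144.9   43.1] z 0.1236 toolx ang rel 125.7 tilt [ 0. -0. -1.] F [ 0.3 -0.2 -0.4]
shift cm [0.14 0.14 8.16] then turn deg [-0.02  0.02 -0.3 ] shift in new axes [0.14 0.14 8.16]
```

move_arm --pt "0.2 0.1 3 0 0 0" --pt "0 0 3 0 0 0" --pt "0 0 2.2 0 0 0" --pt "0 0 0 0 0 0" --pt "-0.5 0 0 0 0 0" --pt "-0.5 0 0 0 0 0" --pt "-0.5 0 0 0 0 0" --pt "-0.5 0 0 0 0 0" --pt "-0.5 0 0 0 0 0" --pt "-0.5 0 0 0 0 0" --pt "0 0 0 0 0 0"

```text
t: 17.05
position: [0.5543, 0.1502, 0.0416]
ee_rot: [0.0, 0.329, 0.944, -0.0]
force: [-0.9, -0.2, -0.7]
opening: 0.003
finger_force: 0.6
```

Run:
```python
from h import *
st();cv2.imwrite("pics/side4.png",cv2.resize(get_image("side")[210:330,250:410],None,fx=4,fy=4,interpolation=cv2.INTER_CUBIC)[:,:,::-1])
```

```text
t 17.05 dock xy mm [-128.    20.5] z 0.0416 toolx ang rel 125.67 tilt [-0.    -0.001 -1.   ] F [-0.9 -0.2 -0.7]
```

View pics/side4.png

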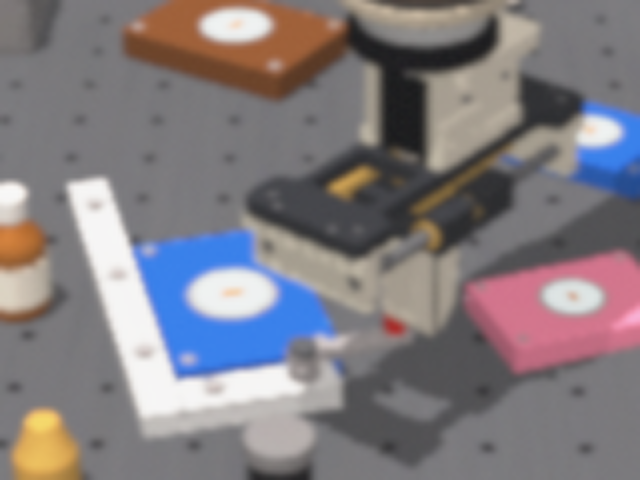

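The finger is against the pin at (395,325) and the clip has begun to swing. I'll continue the push.

move_arm --pt "-0.5 0 0 0 0 0" --pt "-0.5 0 0 0 0 0" --pt "-0.5 0 0 0 0 0" --pt "-0.5 0 0 0 0 0" --pt "-0.5 0 0 0 0 0" --pt "-0.5 0 0 0 0 0" --pt "0 0 0 0 0 0"

```text
t: 17.8
position: [0.5785, 0.1319, 0.0418]
ee_rot: [0.0, 0.329, 0.944, 0.0]
force: [-0.7, -0.2, -0.1]
opening: 0.005
finger_force: 0.0
```

move_arm --pt "-0.5 0 0 0 0 0" --pt "-0.5 0 0 0 0 0" --pt "-0.5 0 0 0 0 0" --pt "-0.5 0 0 0 0 0" --pt "-0.4 0 0 0 0 0" --pt "-0.3 0 0 0 0 0" --pt "0 0 0 0 0 0"

```text
t: 18.5
position: [0.5991, 0.1171, 0.0418]
ee_rot: [-0.0, 0.328, 0.945, 0.001]
force: [-0.2, 3.5, -0.6]
opening: 0.01
finger_force: 1.6
```

Run:
```python
from h import *
st();cv2.imwrite("pics/side5.png",cv2.resize(get_image("side")[210:330,250:410],None,fx=4,fy=4,interpolation=cv2.INTER_CUBIC)[:,:,::-1])
```

```text
t 18.5 dock xy mm [-94.  -23.7] z 0.0418 toolx ang rel 125.77 tilt [ 0.001  0.002 -1.   ] F [-0.2  3.5 -0.6]
```

View pics/side5.png

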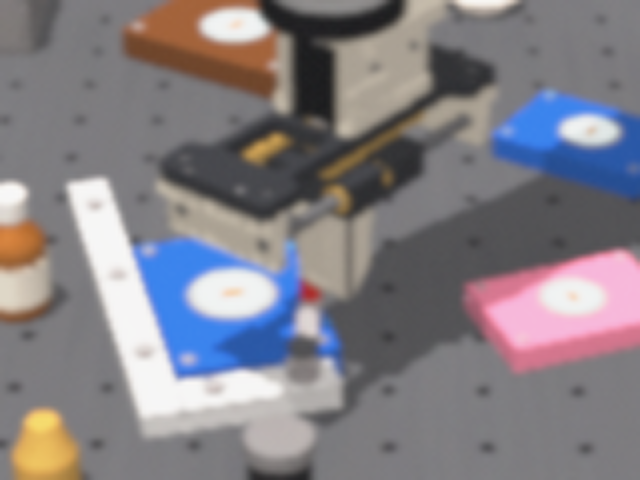

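The clip now runs from (303,360) to (310,290), about 1.2 rad by geometry. I'll push about 10 mm more.

move_arm --pt "-0.3 0 0 0 0 0" --pt "-0.3 0 0 0 0 0" --pt "-0.2 0 0 0 0 0" --pt "-0.2 0 0 0 0 0" --pt "0 0 0 0 0 0"

```text
t: 19.05
position: [0.6065, 0.1098, 0.0417]
ee_rot: [-0.0, 0.328, 0.945, 0.0]
force: [-0.6, 4.3, -0.3]
opening: 0.003
finger_force: 1.6
```

move_arm --pt "1 0 0 0 0 0" --pt "2 0 0 0 0 0" --pt "2 0 0 0 0 0" --pt "0 0 -4 0 0 0" --pt "0 0 -4 0 0 0" --pt "-4 -3 0 0 0 0" --pt "-4 -3 0 0 0 0" --pt "-4 -3 0 0 0 0" --pt "-4 -3 0 0 0 0" --pt "-3 -3 0 0 0 0" --pt "-3 -3 0 0 0 0" --pt "0 0 0 0 0 0"

```text
t: 20.25
position: [0.6273, -0.1469, 0.1206]
ee_rot: [0.0, 0.333, 0.943, -0.003]
force: [-0.4, -0.4, -0.5]
opening: 0.003
finger_force: 0.0
```

Run:
```python
from h import *
st();im=get_image("top");c=cam("top");h=cv2.cvtColor(im,cv2.COLOR_RGB2HSV)
r=((h[...,1]>120)&((h[...,0]<8)|(h[...,0]>172))&(h[...,2]>90));pts=np.argwhere(r[210:270,240:300])+[210,240]
q=pts.mean(0)[::-1];D=todock(ray(q,.058,c));print(len(pts),q,D,"theta",np.arctan2(-(D[1]-.012),-(D[0]+.066)),np.hypot(D[1]-.012,D[0]+.066))
cv2.imwrite("pics/top6.png",cv2.resize(im[170:280,230:350],None,fx=5,fy=5,interpolation=cv2.INTER_CUBIC)[:,:,::-1])
car()
```

```text
t 20.25 dock xy mm [-139.4 -285.2] z 0.1206 toolx ang rel 125.11 tilt [-0.002 -0.006 -1.   ] F [-0.4 -0.4 -0.5]
20 [274.05 231.05] [-0.06912693 -0.04021325] theta 1.5109800396781203 0.05230679566352687
carrier dock mm [-45.9 -66.5] yaw rel -0.0016 res 362.7 area 1305
```

View pics/top6.png

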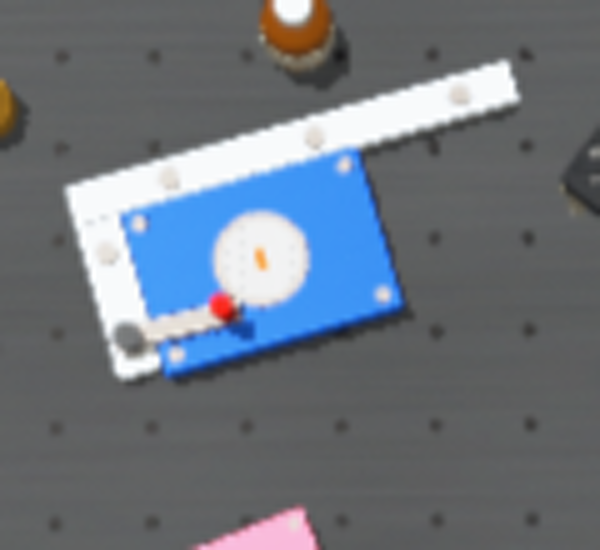

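The clip lies across the carrier, with its pivot at (128,338), pin at (223,307) and angle about 1.51 rad. The carrier is still flush, with edges where they were before, and the arm is clear. I'm handing it in.

```bash
python3 -c "
from plant import *
print(job_done())"
```

```text
the job is handed in; nothing more can be done
None
```

I pushed the carrier flush into the corner (top camera: within about 1.5 mm of the docked position), swung the clip to about 1.51 rad across it, moved the arm clear and handed the job in at about 20 s; no verdict was shown.

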